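# Line up three blocks in the drilling frame and draw it in

### The job

Without lifting or tipping them, slide the three wooden blocks across the board into one straight row side by side, all flush against the dark fence and between the two blue jaws. Then push the turnbuckle's red-balled bar over, away from you, until it stops, so that the jaws draw in and hold the row together. Leave the tin, the snips and the ear defenders where they are.

Things in the scene. Friction and masses are not known exactly. Their poses are not given: they have to be found in the camera images.
- frame: drilling frame fixed to the bench: plywood board 285 mm (its x, from -155 to +130) by 390 mm (its y), 12 mm thick. Origin on the board's underside, below the middle of the finished row; x points away from the robot to the fence, y left, z up. The finished row is 222 mm long: block centres at x = 0, y about -75, 0, +75. The turnbuckle lies behind the fence
- fence (a point): middle of the dark wooden fence's face towards the robot, at the foot, on the board's upper face (frame x 37, y 0, z 12 mm); axes as the frame's. The fence is 216 mm long (frame y), 14 mm thick and 20 mm high above the board. A block flush with it has its centre 37 mm nearer the robot
- face_left (a point): point on the left blue jaw's inner face (frame x 20, z 24): y = +118 mm at turnbuckle 0, +112 at 1.6. The jaw is 14 mm thick, its top 25 mm above the board; it runs from frame x = -5 away past the fence's end to the turnbuckle; from x = -5 to about -31 it flares outwards by 14 mm as a funnel
- face_right (a point): the same point on the right blue jaw: y = -118 mm at turnbuckle 0, -112 at 1.6; mirror image of the left jaw
- block_red: square wooden block 74 x 74 mm, 24 mm thick, about 75 g, pale wood with a red top; origin at the centre of its underside, z up, x and y square to its sides. It starts flat on the frame's board, on the robot's side of the row's place, turned up to 0.3 rad; any order in the row is fine
- block_blue: square wooden block 74 x 74 mm, 24 mm thick, about 75 g, pale wood with a blue top; origin at the centre of its underside, z up, x and y square to its sides. It starts flat on the frame's board, on the robot's side of the row's place, turned up to 0.3 rad; any order in the row is fine
- block_yellow: square wooden block 74 x 74 mm, 24 mm thick, about 75 g, pale wood with a yellow top; origin at the centre of its underside, z up, x and y square to its sides. It starts flat on the frame's board, on the robot's side of the row's place, turned up to 0.3 rad; any order in the row is fine
- turnbuckle (a joint): turn of the steel turnbuckle about its axis, which lies along frame y at frame x = 85, z = 50 mm. 0 rad: its bar leans 0.8 rad from upright towards the robot; 0.8: upright; 1.6 (stop): leans 0.8 rad away. Starts at 0 to 0.3; stays where left; pushing the ball takes about 2 N. Draws both jaws in together, each 3.75 mm per rad; blocks too wide for the jaws stop it
- bar_ball (a point): centre of the red ball (20 mm diameter) at the end of the turnbuckle's bar (10 mm diameter, in the middle of the body, frame y = 0), 75 mm from the turnbuckle's axis
- tin: open gold tin can, 84 mm diameter, 85 mm high, loose bystander; origin at the centre of its base
- snips: tin snips with black handles, about 165 x 75 mm, 18 mm high, lying on the bench, loose bystander; origin at the pivot, on the bench
- ear_defenders: yellow ear defenders, about 115 x 150 mm, 72 mm high, lying on the bench, loose bystander; origin on the bench between the cups
Not all that is in view belongs to the job. What is shaped like the block_red but green is not meant. Leave any green look-alike of the block_yellow alone.

How it is judged:
By the outcome, as a careful person would: the job done as asked, in the order asked, and still so for the second after the job is handed in, with the robot touching nothing.
It also fails if it takes over 72 s, if anything falls off the work surface, if the arm or the gripper's body presses on something with over 40 N, if the wrist force passes 120 N, or if a joint passes its speed limit or range.

### The arm

A 7-joint arm with a two-finger parallel gripper is mounted at the origin on the work surface. World frame = base frame: x ahead of the robot, y to its left, z up, the work surface at z = 0. Lengths are in mm, angles in rad, forces in N, time in s.
With the tool pointing down it reaches from about 425 to 875 mm from the base axis. Payload 4.7 kg.
Tool frame: the origin (TCP) lies at the very end of the fingers, on their centre line; the grasp point (between the pads) lies ctrl.grip_depth behind it (ctrl.grip_depth is the distance from the TCP to the grasp point, in mm); z points along the fingers, y is the line along which they close (so a half turn about z gives the same grasp; the last joint's range is limited). The gripper opens to 87 mm and grips with 3 to 60 N. Pads are 19 mm wide; open, the fingers measure 117 mm over their backs; the gripper's body (75 mm by 190 mm) begins 51 mm behind the grasp point.
Start: joints at [1.157, 0.321, -0.07, 1.45, 0.023, 1.371, -0.057], TCP at [269.649, -591.452, 222.587] pointing down, gripper open.
Joint ranges: [-2.86, 2.86], [-0.3, 2.09], [-1.38, 1.24], [0.06, 2.45], [-1.56, 4.7], [0.09, 2.05], [-2.69, 2.69]. Speed limits (rad/s): [2.57, 2.57, 3.14, 3.14, 3.14, 3.14, 3.14].

### API

Orientations are given as a 3x3 rotation matrix whose columns are the frame's x, y, z axes.
In Python, from bench import ctrl gives the robot as it stands. The module is installed in compiled form; this text tells all that it offers.
- The arm moves only by the tool apply_moves, never from a script. Its argument "increments" is a list of rows, each a list of 7 numbers: the turn, a rotation vector about the tool's x, y, z in rad, then the shift along the tool's x, y, z in cm, then the gripper's target within -1 to 1 (fully open at 1, half-way at 0, shut at -1). A call has 1 to 20 rows; each row shifts and turns the commanded pose from where the row before left it, along the tool's axes as they then stand; what a row does not reach is not made up. A row lasts 1/8 s, in which the tool goes at most 62.5 mm and 10.7 degrees, less where a joint would pass 70% of its speed; a pose out of reach is approached as far as the arm can. A call with a gripper value outside its range is refused whole. The fingers move at their own pace and stop on an object; "squeeze" is the grip in N (left out, the last holds). Time passes only in rows, so rows that do not move let the fingers close. It gives the time, the measured TCP pose, the force, the opening and the grip force at its end, in the units of the state.
- ctrl.sense(): the state, without advancing time (a new reading comes with each control period).
- ctrl.grab_frame(name): name is "side" or "top" or "wrist"; returns a dict with "img" (384x512x3 uint8, blue, green, red), "mtx" (3x3 intrinsics, pixels), "rvec" (rotation vector, rad) and "tvec" (3), from world to camera coordinates, as OpenCV has them; the wrist camera has in their place "hand_eye" (4x4, takes a point from camera to tool coordinates, whose origin is the TCP and whose axes are the flange's). Camera axes: x right, y down, z forward; pixel columns grow to the right and rows downward; lengths in mm; the calibration is good to about 2 mm. A picture is of the moment at which its call begins: read the wrist's pose just before it. There is no depth.
- ctrl.job_done(): hands the job in; it is judged then, once.
The state is a dict: "t": time; "qpos": joint angles; "qvel": joint speeds; "effort": joint torques, N m; "tcp_pos": TCP position; "tool_rot": TCP orientation; "contact_force": force on the tool from outside, world axes, zero at the start; "ft_torque": the same for the moment, N m; "width": finger opening in mm; "gripper_force": force on a finger pad.
Only numpy, scipy, OpenCV 4.12 (cv2) and the standard library are available. Lean on these libraries where they do the work, as an engineer would, in place of code of your own. Each camera call takes 0.05 s, during which the arm holds its last target. There are 200 camera calls.

## Working session

There is one attempt and no reset: what is moved stays moved. The work goes in short steps, Python scripts to look and compute and a tool call to move; the robot and the scene stay as the last step left them, time stands still between calls to the robot, and variables do not carry over. Pictures are saved under pics/ and viewed, at most 10 in all, crops included, and the job is handed in when it is done.

Besides the shell and the picture viewer there is one more tool, called after "Request:" as name([rows], argument=value, ...), one row to a line, values as JSON. apply_moves: Moves the arm, as the interface text tells. Its arguments: {"type":"object","properties":{"increments":{"type":"array","items":{"type":"array","items":{"type":"number"}}},"squeeze":{"type":"number"}},"required":["increments"]}

```bash
mkdir -p pics; cat > h.py <<'E'
import numpy as np, cv2
from bench import ctrl
def ray(f,uv):
    R=cv2.Rodrigues(np.array(f["rvec"],float))[0]; t=np.array(f["tvec"],float).ravel()
    n=cv2.undistortPoints(np.array([[uv]],float),np.array(f["mtx"],float),None)[0,0]
    return -R.T@t, R.T@np.array([n[0],n[1],1])
def onplane(f,uv,z):
    o,d=ray(f,uv); return o+d*(z-o[2])/d[2]
E
python3 - <<'E'
from h import *
for n in("top","side"):
    f=ctrl.grab_frame(n); cv2.imwrite(f"pics/{n}0.png",f["img"]); print(n,ray(f,(256,192)))
s=ctrl.sense(); print(s["t"],s["tool_rot"],s["contact_force"],ctrl.grip_depth)
E
```

```text
top (array([ 321.67772003,   -9.42910286, 1533.25735132]), array([ 0.07230556, -0.00399225, -0.9977054 ]))
side (array([-187.46345272,  661.64103501,  969.97620747]), array([ 0.51444961, -0.53170749, -0.6728755 ]))
0.1 [[ 9.09863491e-01  4.14906947e-01 -8.07935019e-04]
 [ 4.14907721e-01 -9.09862218e-01  1.52589189e-03]
 [-1.02006403e-04 -1.72357180e-03 -9.99998509e-01]] [0.68777922 0.04623598 1.09881247] 18.700000000000003
```

View pics/top0.png

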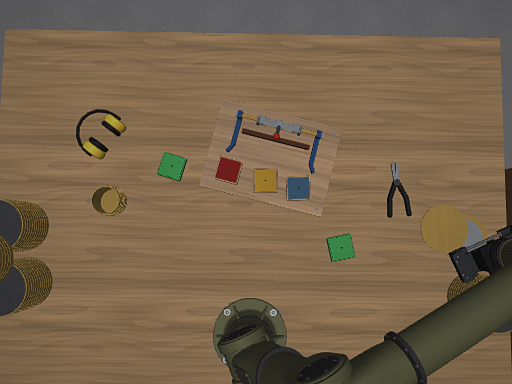

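View pics/side0.png

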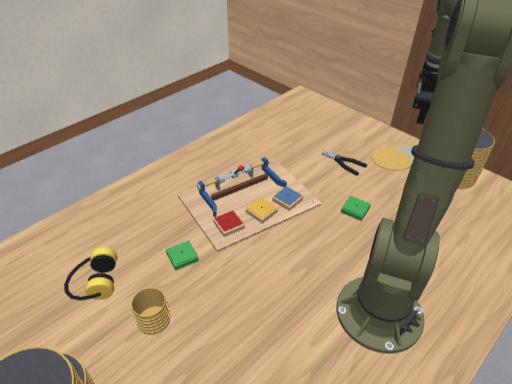

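The top view shows the red block at (229,169), yellow at (265,180) and blue at (298,188). The fence runs from (242,131) to (310,149), and the red ball is at (277,134). Next I'll measure these.

```bash
cat >> h.py <<'E'
def masks(img):
    h=cv2.cvtColor(img,cv2.COLOR_BGR2HSV)
    r=lambda a,b:cv2.inRange(h,np.array(a),np.array(b))
    return dict(red=r((0,150,70),(6,255,255))|r((174,150,70),(180,255,255)),
      yellow=r((17,140,120),(28,255,255)),blue=r((98,90,50),(118,255,255)),brown=r((4,60,20),(16,255,105)))
E
python3 - <<'E'
from h import *
f=ctrl.grab_frame("top"); 
for k,m in masks(f["img"]).items():
    m[:90]=0;m[225:]=0;m[:,:190]=0;m[:,350:]=0
    cs,_=cv2.findContours(m,cv2.RETR_EXTERNAL,cv2.CHAIN_APPROX_NONE)
    for c in cs:
        if cv2.contourArea(c)<25: continue
        z={'brown':32,'blue':36}.get(k,36)
        P=np.array([onplane(f,p,z)[:2] for p in c[:,0].astype(float)],np.float32)
        (cx,cy),(w,h),a=cv2.minAreaRect(P); M=c[:,0].mean(0)
        print(k,M.round(),"ctr",round(cx,1),round(cy,1),"size",round(w,1),round(h,1),"ang",round(a,1))
# board corners
for uv in [(222,101),(342,130),(321,216),(200,186)]: print(onplane(f,uv,12).round(1))
E
```

```text
red [228. 169.] ctr 498.5 71.4 size 65.4 65.7 ang 75.3
red [276. 136.] ctr 604.4 -74.9 size 17.5 17.7 ang 46.0
yellow [265. 180.] ctr 467.4 -42.5 size 61.5 61.4 ang 0.8
yellow [309. 132.] ctr 618.7 -176.3 size 45.0 9.9 ang 77.7
yellow [249. 117.] ctr 663.9 9.1 size 45.1 8.4 ang 76.6
blue [298. 188.] ctr 445.7 -144.3 size 63.6 63.6 ang 3.2
blue [313. 155.] ctr 547.4 -190.0 size 19.1 106.6 ang 82.0
blue [234. 134.] ctr 605.5 54.1 size 18.9 108.6 ang 71.6
brown [276. 139.] ctr 596.7 -73.3 size 215.5 17.1 ang 76.4
[718.2  95.6  12. ]
[ 631.3 -283.7   12. ]
[ 360.2 -217.6   12. ]
[448.2 158.3  12. ]
```

Request:
apply_moves([
  [0,0,0,3.06,-2.85,-0.57,0],
  [0,0,0,3.06,-2.85,-0.57,0],
  [0,0,0,3.06,-2.85,-0.57,0],
  [0,0,0,3.06,-2.85,-0.57,0],
  [0,0,0,3.06,-2.85,-0.57,0],
  [0,0,0,3.06,-2.85,-0.57,0],
  [0,0,0,3.06,-2.85,-0.57,0],
  [0,0,0,3.06,-2.85,-0.57,0],
  [0,0,0,3.06,-2.85,-0.57,0],
  [0,0,0,3.06,-2.85,-0.57,0],
  [0,0,0,3.06,-2.85,-0.57,0],
  [0,0,0,3.06,-2.85,-0.57,0],
  [0,0,0,3.06,-2.85,-0.57,0],
  [0,0,0,3.06,-2.85,-0.57,0],
  [0,0,0.166,0,0,0,0],
  [0,0,0.166,0,0,0,0],
  [0,0,0.166,0,0,0,0],
  [0,0,0.166,0,0,0,0],
])

```text
t: 2.4
tcp_pos: [493.7, -50.6, 302.1]
tool_rot: [[0.971, -0.239, -0.0], [-0.239, -0.971, -0.0], [-0.0, 0.0, -1.0]]
contact_force: [0.5, -0.5, -0.4]
width: 43.6
gripper_force: 0.0
```

```bash
cat >> h.py <<'E'
def wrist():
    s=ctrl.sense(); f=ctrl.grab_frame("wrist")
    T=np.eye(4); T[:3,:3]=s["tool_rot"]; T[:3,3]=s["tcp_pos"]; C=T@np.array(f["hand_eye"])
    W=np.linalg.inv(C); f["rvec"]=cv2.Rodrigues(W[:3,:3])[0]; f["tvec"]=W[:3,3]; return f,s
E
python3 - <<'E'
from h import *
f,s=wrist(); cv2.imwrite("pics/w1.png",f["img"]); print(s["t"],s["tcp_pos"],s["tool_rot"],s["width"],f["hand_eye"])
E
```

```text
2.4 [493.70668063 -50.57668062 302.07867826] [[ 9.70972014e-01 -2.39192615e-01 -4.90089301e-04]
 [-2.39192658e-01 -9.70972127e-01 -3.00280370e-05]
 [-4.68680566e-04  1.46382146e-04 -9.99999879e-01]] 43.63830997052991 [[ 1.24751995e-03 -9.58802707e-01 -2.84070083e-01  7.73695765e+01]
 [ 9.99999190e-01  1.12405047e-03  5.97656412e-04 -4.94356313e-01]
 [-2.53725475e-04 -2.84070599e-01  9.58803333e-01 -1.63066993e+02]
 [ 0.00000000e+00  0.00000000e+00  0.00000000e+00  1.00000000e+00]]
```

View pics/w1.png

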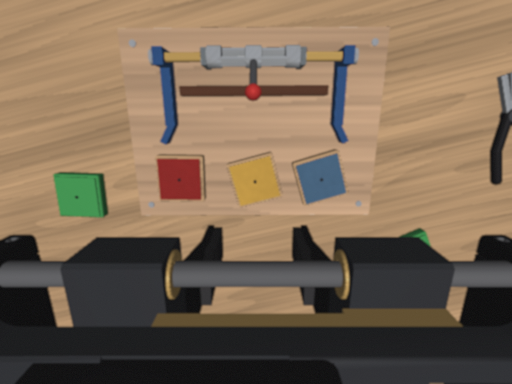

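The wrist view shows the three blocks at (180,180), (255,181) and (320,178), the fence along row 90, the ball at (253,92), and both jaws. I'll measure precisely from here.

```bash
cat >> h.py <<'E'
def rects(f,roi,zs=dict(brown=32,blue=36),amin=60):
    out=[]
    for k,m in masks(f["img"]).items():
        q=np.zeros_like(m); x0,x1,y0,y1=roi; q[y0:y1,x0:x1]=m[y0:y1,x0:x1]
        for c in cv2.findContours(q,cv2.RETR_EXTERNAL,cv2.CHAIN_APPROX_NONE)[0]:
            if cv2.contourArea(c)<amin: continue
            P=np.array([onplane(f,p,zs.get(k,36))[:2] for p in c[:,0].astype(float)],np.float32)
            out.append((k,c[:,0].mean(0).round(),cv2.minAreaRect(P)))
    return out
O=np.array([553.,-64.]); TH=np.radians(-13.6)
def infr(p,O=O,th=TH):
    c,s=np.cos(th),np.sin(th); return np.array([[c,s],[-s,c]])@(np.array(p[:2])-O)
E
python3 - <<'E'
from h import *
f,s=wrist()
for k,m,r in rects(f,(110,400,20,220)): print(k,m,"w",np.round(r[0],1),np.round(r[1],1),round(r[2],2),"fr",infr(r[0]).round(1))
for uv in [(121,29),(389,27),(370,216),(140,215)]: p=onplane(f,uv,12);print(p.round(1),infr(p).round(1))
E
```

```text
red [179. 179.] w [500.1  73.5] [63.2 61. ] 75.94 fr [-83.7 121.2]
red [252.  91.] w [597.6 -69. ] [23.  20.2] 75.95 fr [44.6  5.6]
yellow [255. 180.] w [468.8 -40.2] [64.5 64.6] 1.33 fr [-87.4   3.4]
blue [321. 178.] w [ 447.4 -141.8] [61.3 61.7] 3.44 fr [ -84.3 -100.5]
blue [165.  93.] w [620.2  54.2] [ 25.9 129.5] 77.78 fr [ 37.6 130.7]
blue [341.  91.] w [ 561.1 -192.3] [ 24.4 128.9] 76.19 fr [  38.  -122.8]
brown [293.  90.] w [ 584.8 -127. ] [95.7 12.2] 75.95 fr [ 45.8 -53.8]
brown [213.  91.] w [613.2 -13.8] [94.5 12.2] 75.95 fr [46.7 62.9]
[726.2  91.8  12. ] [131.7 192.1]
[ 635.7 -280.2   12. ] [ 131.2 -190.7]
[ 355.2 -215.9   12. ] [-156.5 -194.2]
[453.  166.8  12. ] [-151.5  200.8]
```

Request:
apply_moves([
  [0,0,-0.135,-0.46,-0.45,0,0.92],
  [0,0,-0.13,-0.52,-0.38,0,0.92],
  [0,0,0,0,0,5,0.92],
  [0,0,0,0,0,5,0.92],
  [0,0,0,0,0,5,0.92],
  [0,0,0,0,0,5,0.92],
  [0,0,0,0,0,4,0.92],
  [0,0,0,0,0,0,0.92],
], squeeze=8)

```text
t: 3.5
tcp_pos: [482.7, -40.5, 59.6]
tool_rot: [[0.999, 0.032, -0.007], [0.032, -0.999, 0.002], [-0.007, -0.002, -1.0]]
contact_force: [0.9, -0.1, -0.2]
width: 83.6
gripper_force: 0.0
```

```bash
python3 - <<'E'
from h import *
f,s=wrist(); cv2.imwrite("pics/w2.png",f["img"]); print(s["width"],s["tcp_pos"],infr(s["tcp_pos"],np.array([556,-60.5]),np.radians(-13.84)))
E
```

```text
83.55958055671663 [482.70571384 -40.51493499  59.64681047] [-75.94702589   1.87202165]
```

View pics/w2.png

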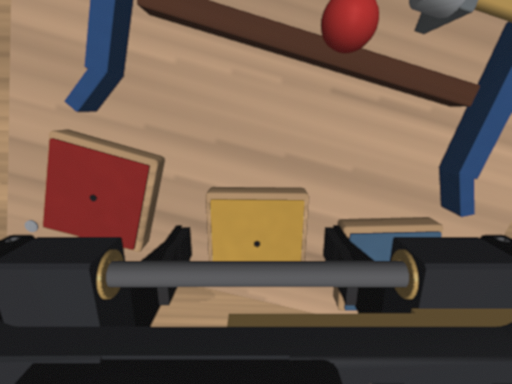

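The yellow block is centred between the fingers. The right finger would overlap the blue block's near edge, so I'll grip 10 mm further forward with a smaller opening.

Request:
apply_moves([
  [0,0,0,1.0,0,0,0.84],
  [0,0,0,0,0,1.1,0.84],
  [0,0,0,0,0,1.1,0.84],
  [0,0,0,0,0,1.1,0.84],
  [0,0,0,0,0,1.0,0.84],
  [0,0,0,0,0,0,0.5],
  [0,0,0,0,0,0,0.5],
  [0,0,0,0,0,0,0.5],
  [0,0,0,0,0,0,0.5],
], squeeze=8)

```text
t: 4.68
tcp_pos: [495.9, -40.7, 19.6]
tool_rot: [[1.0, 0.029, 0.001], [0.029, -1.0, -0.0], [0.001, 0.0, -1.0]]
contact_force: [-0.4, 0.3, -0.8]
width: 73.7
gripper_force: 8.0
```

Request:
apply_moves([
  [0,0,0.09,0,0,0,0.5],
  [0,0,0.09,0,0,0,0.5],
  [0,0,0.09,0,0,0,0.5],
  [0,0,0,1,0.17,0,0.5],
  [0,0,0,1,0.16,0,0.5],
  [0,0,0,1,0.16,0,0.5],
  [0,0,0,0,0,0,0.5],
  [0,0,0,0,0,0,0.85],
  [0,0,0,0,0,0,0.85],
  [0,0,0,0,0,-2.5,0.85],
  [0,0,0,0,0,-2.5,0.5],
  [0,0,0,-3.9,0,0,0],
  [0,0,0,-3.9,0,0,0],
  [0,0,0,0,0,0,0],
])

```text
t: 6.42
tcp_pos: [445.1, -33.7, 68.9]
tool_rot: [[0.971, -0.238, -0.002], [-0.238, -0.971, -0.002], [-0.002, 0.002, -1.0]]
contact_force: [0.0, 0.5, -0.3]
width: 49.1
gripper_force: 0.0
```

```bash
cat >> h.py <<'E'
O=np.array([556.,-60.5]); TH=np.radians(-13.84)
def report(roi=(60,460,0,225)):
    f,s=wrist(); p=s["tcp_pos"]; R=np.array(s["tool_rot"])
    print("t",s["t"],"tcp fr",infr(p,O,TH).round(1),"z",round(p[2],1),"yaw",np.degrees(np.arctan2(R[1,0],R[0,0])-TH).round(2),"F",np.round(s["contact_force"],1))
    for k,m,r in rects(f,roi,amin=100): print(k,m,"fr",infr(r[0],O,TH).round(1),np.round(r[1],1),round(r[2]-np.degrees(TH),1))
    return f
E
python3 - <<'E'
from h import *
f=report(); cv2.imwrite("pics/w3.png",f["img"])
t=ctrl.grab_frame("top")
for k,m,r in rects(t,(190,350,90,225),amin=100): print("top",k,infr(r[0],O,TH).round(1),np.round(r[1],1),round(r[2]-np.degrees(TH),1))
E
```

```text
t 6.425 tcp fr [-114.1   -0.5] z 68.9 yaw 0.07 F [ 0.   0.5 -0.3]
red [ 99. 183.] fr [-86.2 115.5] [62.5 63.6] 89.3
yellow [256. 142.] fr [-58.9   0.6] [65.1 65.1] 89.4
blue [404. 179.] fr [ -86.1 -104.8] [64.  64.2] 17.3
blue [445.  50.] fr [  -1.3 -117.3] [20.7 61.9] 101.8
blue [71. 51.] fr [ -2.7 115.6] [17.5 62.2] 78.8
brown [346. 186.] fr [-89.9 -65.6] [61.   3.3] 16.4
brown [151. 178.] fr [-85.1  77.3] [ 4.9 68.1] 89.4
top red [-87.4 116. ] [62.  65.7] 89.2
top blue [ -84.1 -117.5] [63.6 43.1] 17.0
top blue [  22.6 -127.8] [ 19.1 106.6] 95.9
top blue [ 20.6 122.8] [ 18.6 108.7] 85.0
top brown [42.6 -2.7] [215.5  17.1] 90.2
```

View pics/w3.png

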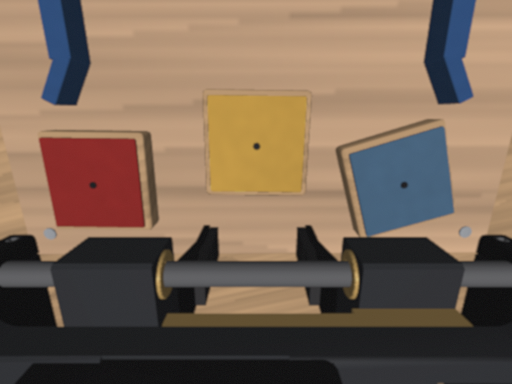

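The yellow block now sits square at frame (-59, 0). Next I'll push it to the fence with the fingers half open.

Request:
apply_moves([
  [0,0,0,0,0,2.5,0],
  [0,0,0,0,0,2.4,0],
  [0,0,0,0.8,0,0,0],
  [0,0,0,1,0,0,0],
  [0,0,0,1,0,0,0],
  [0,0,0,1,0,0,0],
  [0,0,0,1,0,0,0],
  [0,0,0,0.8,0,0,0],
  [0,0,0,0.4,0,0,0],
  [0,0,0,0.3,0,0,0],
  [0,0,0,0.2,0,0,0],
  [0,0,0,0,0,0,0],
])

```text
t: 8.02
tcp_pos: [510.7, -49.4, 20.2]
tool_rot: [[0.971, -0.239, -0.001], [-0.239, -0.971, -0.0], [-0.001, 0.0, -1.0]]
contact_force: [-1.8, 0.1, -0.7]
width: 43.3
gripper_force: 0.6
```

Request:
apply_moves([
  [0,0,0,0.15,0,0,0],
  [0,0,0,0.15,0,0,0],
  [0,0,0,0,0,0,0],
])

```text
t: 8.4
tcp_pos: [510.7, -49.5, 19.9]
tool_rot: [[0.971, -0.239, -0.007], [-0.239, -0.971, 0.0], [-0.007, 0.001, -1.0]]
contact_force: [-9.7, 1.5, 7.3]
width: 43.4
gripper_force: 4.6
```

Request:
apply_moves([
  [0,0,0,-0.6,0,0,0],
  [0,0,0,0,0,-2.5,0],
  [0,0,0,0,0,-2.5,0.5],
  [0,0,0,-1.6,-4,0,0.9],
  [0,0,0,-1.6,-4,0,0.9],
  [0,0,0,-1.5,-3.5,0,0.9],
  [0,0,0,0,0,0,0.9],
  [0,0,0,0,0,0,0.9],
])

```text
t: 9.4
tcp_pos: [490.4, 73.5, 70.4]
tool_rot: [[0.971, -0.239, 0.001], [-0.239, -0.971, -0.001], [0.001, 0.0, -1.0]]
contact_force: [-0.7, -0.6, -0.2]
width: 82.0
gripper_force: 0.0
```

```bash
python3 - <<'E'
from h import *
f=report((0,512,0,228)); print(ctrl.sense()["width"])
E
```

```text
t 9.4 tcp fr [-95.7 114.4] z 70.4 yaw 0.01 F [-0.7 -0.6 -0.2]
red [254. 196.] fr [-78.2 117.1] [64.9 47.5] 90.1
yellow [431.  78.] fr [0.9 1.6] [65.9 64.5] 90.1
blue [509. 202.] fr [-83.2 -70.9] [39.3  4.2] 14.4
blue [239.  62.] fr [  8.  126.7] [18.7 79.2] 83.2
brown [491. 191.] fr [-78.2 -58.6] [22.1 50.7] 91.0
brown [383.  33.] fr [ 7.  31.2] [155.   82.8] 90.1
82.08476640421769
```

Request:
apply_moves([
  [0,0,0,0,-0.15,2.5,0.9],
  [0,0,0,0,0,1.6,0.9],
  [0,0,0,0,0,1,0.9],
  [0,0,0,0,0,0,0.5],
  [0,0,0,0,0,0,0.5],
  [0,0,0,0,0,0,0.5],
  [0,0,0,0,0,0,0.5],
  [0,0,0,0,0.6,0,0.5],
  [0,0,0,0.7,0.8,0,0.5],
  [0,0,0,0.7,0.8,0,0.5],
  [0,0,0,0.7,0.8,0,0.5],
  [0,0,0,0.7,0.8,0,0.5],
  [0,0,0,0.7,0,0,0.5],
  [0,0,0,0,0,0,0.5],
])

```text
t: 11.2
tcp_pos: [516.2, 30.1, 19.4]
tool_rot: [[0.971, -0.239, 0.001], [-0.239, -0.971, -0.0], [0.001, -0.0, -1.0]]
contact_force: [0.5, -1.4, 0.6]
width: 74.0
gripper_force: 8.0
```

Request:
apply_moves([
  [0,0,0,0,0,0,0.8],
  [0,0,0,0,0,0,0.8],
  [0,0,0,0,0,-2.5,0.8],
  [0,0,0,0,0,-2.5,0.5],
  [0,0,0,-2.5,0,0,0],
  [0,0,0,-2.5,0,0,0],
  [0,0,0,0,0,0,0],
  [0,0,0,0,0,0,0],
])

```text
t: 12.2
tcp_pos: [467.6, 42.1, 69.6]
tool_rot: [[0.971, -0.239, 0.001], [-0.239, -0.971, -0.0], [0.001, -0.0, -1.0]]
contact_force: [-0.4, 0.7, -0.9]
width: 44.9
gripper_force: 0.0
```

```bash
python3 - <<'E'
from h import *
f=report((0,512,0,228)); print(ctrl.sense()["width"])
E
```

```text
t 12.2 tcp fr [-110.4   78.5] z 69.6 yaw 0.02 F [-0.4  0.7 -0.9]
red [257. 135.] fr [-50.6  78.7] [64.7 64.5] 89.7
yellow [379.  53.] fr [0.3 1.5] [65.7 63.8] 90.1
blue [489. 189.] fr [-89.7 -88.4] [63.1 34.4] 14.4
blue [184.  51.] fr [  0.5 125.4] [21.5 65.4] 80.7
brown [447. 188.] fr [-89.1 -62.2] [61.8  8.3] 16.5
brown [293.  31.] fr [15.6 55.4] [95.8 47.6] 44.4
44.60796169255837
```

Request:
apply_moves([
  [0,0,0,0,0,2.5,0],
  [0,0,0,0,0,2.5,0],
  [0,0,0,1.0,0,0,0],
  [0,0,0,1,0.05,0,0],
  [0,0,0,1,0.05,0,0],
  [0,0,0,1,0,0,0],
  [0,0,0,0.8,0,0,0],
  [0,0,0,0.7,0,0,0],
  [0,0,0,0.4,0,0,0],
  [0,0,0,0.3,0,0,0],
  [0,0,0,0.2,0,0,0],
  [0,0,0,0.2,0,0,0],
  [0,0,0,0,0,0,0],
])

```text
t: 13.88
tcp_pos: [528.9, 25.9, 19.1]
tool_rot: [[0.971, -0.239, -0.003], [-0.239, -0.971, -0.0], [-0.003, 0.001, -1.0]]
contact_force: [-4.6, 0.6, 4.8]
width: 43.5
gripper_force: 2.5
```

Request:
apply_moves([
  [0,0,0,0.15,0,0,0],
  [0,0,0,0,0,0,0],
  [0,0,0,-0.6,0,0,0],
  [0,0,0,0,0,-2.5,0],
  [0,0,0,0,0,-2.5,0.5],
  [0,0,0,-1.15,4.6,0,0.9],
  [0,0,0,-1.15,4.6,0,0.9],
  [0,0,0,-1.15,4.6,0,0.9],
  [0,0,0,-1.15,4.7,0,0.9],
  [0,0,-0.15,0,0,0,0.9],
  [0,0,-0.15,0,0,0,0.9],
  [0,0,0,0,0,0,0.9],
])

```text
t: 15.38
tcp_pos: [437.6, -142.4, 69.5]
tool_rot: [[0.998, 0.057, 0.001], [0.057, -0.998, -0.001], [0.001, 0.001, -1.0]]
contact_force: [-0.3, 0.1, 0.4]
width: 82.7
gripper_force: 0.0
```

```bash
python3 - <<'E'
from h import *
f=report((0,512,0,228)); print(ctrl.sense()["width"]); cv2.imwrite("pics/w4.png",f["img"])
E
```

```text
t 15.375 tcp fr [ -95.4 -107.9] z 69.5 yaw 17.1 F [-0.3  0.1  0.4]
red [34. 28.] fr [-12.9  64. ] [38.2 38.6] 90.3
yellow [139.  42.] fr [-1.   1.2] [65.8 62. ] 90.2
blue [258. 196.] fr [ -78.2 -102.6] [47.3 63.6] 17.2
blue [335.  70.] fr [  14.5 -124.7] [22.3 90.4] 96.9
brown [236.  31.] fr [ 21.1 -58.2] [ 48.3 111. ] 45.6
brown [76. 38.] fr [-12.9  39.5] [ 3.9 45.7] 90.9
82.99832826493274
```

View pics/w4.png

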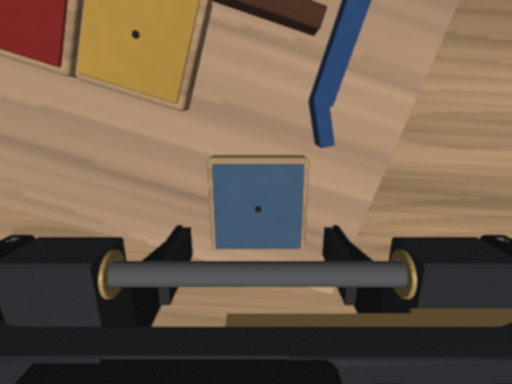

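The blue block is centred between the fingers at (258,205). Next: grip it, turn it square and slide it into line.

Request:
apply_moves([
  [0,0,0,0,0,2.5,0.9],
  [0,0,0,0,0,1.5,0.9],
  [0,0,0,0,0,1,0.9],
  [0,0,0,0,0,0,0.5],
  [0,0,0,0,0,0,0.5],
  [0,0,0,0,0,0,0.5],
  [0,0,0,0,0,0,0.5],
  [0,0,0.1,0,0,0,0.5],
  [0,0,0.1,0,0,0,0.5],
  [0,0,0.099,0,0,0,0.5],
  [0,0,0,0.7,-0.7,0,0.5],
  [0,0,0,0.7,-0.8,0,0.5],
  [0,0,0,0.7,-0.8,0,0.5],
  [0,0,0,0.7,-0.8,0,0.5],
  [0,0,0,0.7,0,0,0.5],
  [0,0,0,0,0,0,0.5],
])

```text
t: 17.42
tcp_pos: [479.8, -120.1, 19.4]
tool_rot: [[0.971, -0.237, 0.002], [-0.237, -0.971, 0.0], [0.001, -0.001, -1.0]]
contact_force: [1.7, 0.3, 0.5]
width: 73.8
gripper_force: 8.0
```

Request:
apply_moves([
  [0,0,0,0,0,0,0.8],
  [0,0,0,0,0,0,0.8],
  [0,0,0,0,0,-2.5,0.8],
  [0,0,0,0,0,-2.5,0.5],
  [0,0,0,-2.5,0,0,0],
  [0,0,0,-2.5,0,0,0],
  [0,0,0,0,0,0,0],
  [0,0,0,0,0,0,0],
])

```text
t: 18.42
tcp_pos: [430.9, -108.8, 69.6]
tool_rot: [[0.971, -0.238, 0.001], [-0.238, -0.971, -0.001], [0.001, 0.0, -1.0]]
contact_force: [0.2, -0.1, 0.2]
width: 44.4
gripper_force: 0.0
```

```bash
python3 - <<'E'
from h import *
f=report((0,512,0,228)); print(ctrl.sense()["width"]); cv2.imwrite("pics/w5.png",f["img"])
E
```

```text
t 18.425 tcp fr [-109.9  -76.8] z 69.6 yaw 0.06 F [ 0.2 -0.1  0.2]
red [33. 58.] fr [-0.  70.6] [51.  64.4] 90.1
yellow [135.  53.] fr [0.1 1.2] [65.6 64.4] 90.1
blue [256. 135.] fr [-50.1 -75.7] [63.8 62.9] 90.1
blue [334.  51.] fr [   1.4 -124.8] [22.1 64.9] 99.9
brown [222.  31.] fr [ 16.1 -53.1] [48.4 97.6] 45.5
brown [80. 58.] fr [-0.9 39.5] [ 3.1 69. ] 90.3
44.02365534050096
```

View pics/w5.png

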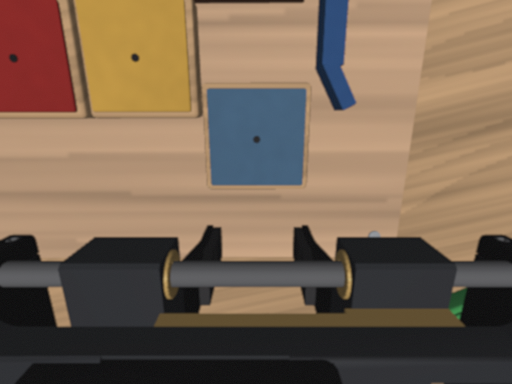

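The blue block is square at (256,135), with about 3 mm of clearance to yellow's edge at column 198. I'll push it home.

Request:
apply_moves([
  [0,0,0,0,0,2.5,0],
  [0,0,0,0,0,2.5,0],
  [0,0,0,1.0,0,0,0],
  [0,0,0,1,0,0,0],
  [0,0,0,1,0,0,0],
  [0,0,0,1,0,0,0],
  [0,0,0,0.8,0,0,0],
  [0,0,0,0.7,0,0,0],
  [0,0,0,0.4,0,0,0],
  [0,0,0,0.3,0,0,0],
  [0,0,0,0.2,0,0,0],
  [0,0,0,0.2,0,0,0],
  [0,0,0,0.1,0,0,0],
  [0,0,0,0,0,0,0],
])

```text
t: 20.23
tcp_pos: [492.8, -123.8, 18.9]
tool_rot: [[0.971, -0.238, -0.005], [-0.238, -0.971, 0.001], [-0.005, 0.001, -1.0]]
contact_force: [-6.3, 1.4, 5.8]
width: 43.2
gripper_force: 3.3
```

Request:
apply_moves([
  [0,0,0,-0.6,0,0,0],
  [0,0,0,0,0,-2.5,0],
  [0,0,0,0,0,-5,-1],
  [0,0,0,0,0,-5.5,-1],
  [0,0,0,-2.5,-4,0,-1],
  [0,0,0,-2.5,-3.7,0,-1],
  [0,0,0,0,0,0,-1],
  [0,0,0,0,0,0,-1],
])

```text
t: 21.22
tcp_pos: [459.5, -37.0, 149.6]
tool_rot: [[0.971, -0.238, 0.001], [-0.238, -0.971, -0.001], [0.002, 0.001, -1.0]]
contact_force: [0.1, -1.0, 0.3]
width: 1.1
gripper_force: 0.0
```

```bash
python3 - <<'E'
from h import *
f=report((0,512,0,228)); print(ctrl.sense()["width"]); cv2.imwrite("pics/w6.png",f["img"])
# ball: intersect ray with circle in frame plane y=0
t=ctrl.grab_frame("side")
for n,g in(("wrist",f),("side",t)):
    m=masks(g["img"])["red"]
    for c in cv2.findContours(m,cv2.RETR_EXTERNAL,cv2.CHAIN_APPROX_NONE)[0]:
        (u,v),r=cv2.minEnclosingCircle(c)
        if cv2.contourArea(c)<8: continue
        o,d=ray(g,(u,v))
        for z in (100,110,120,125): print(n,(round(u),round(v)),round(r,1),z,infr(o+d*(z-o[2])/d[2],O,TH).round(1))
E
```

```text
t 21.225 tcp fr [-99.3  -0.2] z 149.6 yaw 0.07 F [ 0.1 -1.   0.3]
red [172.  85.] fr [ 0.3 78.3] [64.4 62.9] 90.2
red [257.  15.] fr [57.5  0.4] [24.2 24.3] 90.2
yellow [256.  84.] fr [0.4 1.3] [65.1 64.6] 90.2
blue [339.  84.] fr [  1.5 -75.7] [63.2 62.8] 90.2
blue [394.  58.] fr [  20.2 -122.7] [ 25.1 101.6] 96.0
blue [120.  58.] fr [ 19.6 123.8] [ 23.3 101.5] 84.8
brown [257.  35.] fr [43.5  0.4] [213.9  18.3] 90.2
0.5801508745487026
wrist (171, 86) 52.0 100 [-4.1 61.2]
wrist (171, 86) 52.0 110 [-4.9 58.3]
wrist (171, 86) 52.0 120 [-5.8 55.5]
wrist (171, 86) 52.0 125 [-6.2 54. ]
wrist (258, 15) 17.4 100 [39.7  0.1]
wrist (258, 15) 17.4 110 [36.8  0.1]
wrist (258, 15) 17.4 120 [33.9  0.2]
wrist (258, 15) 17.4 125 [32.4  0.2]
side (226, 199) 13.2 100 [-64.5 109.2]
side (226, 199) 13.2 110 [-74. 114.]
side (226, 199) 13.2 120 [-83.6 118.8]
side (226, 199) 13.2 125 [-88.4 121.1]
```

View pics/w6.png

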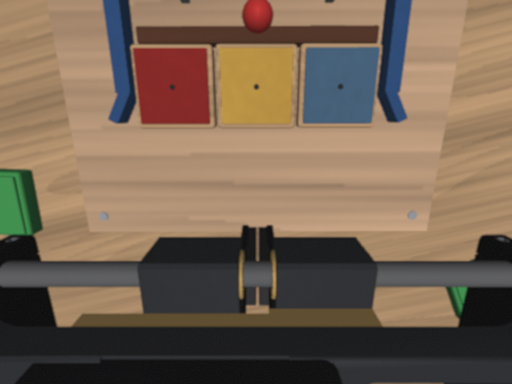

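All three blocks are in the row, flush with the fence. The ball is at frame x≈38, y≈0. Next I'll lower the closed fingers to z≈97 and push the bar over.

Request:
apply_moves([
  [0,0,0,0,0,2.6,-1],
  [0,0,0,0,0,2.6,-1],
  [0,0,0,3.4,0,0,-1],
  [0,0,0,3.4,0,0,-1],
  [0,0,0,3.4,0,0,-1],
  [0,0,0,1,0,0,-1],
  [0,0,0,1,0,0,-1],
  [0,0,0,1,0,0,-1],
  [0,0,0,1,0,0,-1],
  [0,0,0,1,0,0,-1],
  [0,0,0,1,0,0,-1],
  [0,0,0,0,0,0,-1],
])

```text
t: 22.82
tcp_pos: [617.5, -74.9, 97.2]
tool_rot: [[0.971, -0.238, 0.001], [-0.238, -0.971, 0.0], [0.001, -0.001, -1.0]]
contact_force: [0.2, 0.4, -1.4]
width: 0.3
gripper_force: 0.0
```

Request:
apply_moves([
  [0,0,0,1,0,0,-1],
  [0,0,0,1,0,0,-1],
  [0,0,0,1,0,0,-1],
  [0,0,0,0.8,0,0,-1],
  [0,0,0,0.8,0,0,-1],
  [0,0,0,0.4,0,0,-1],
])

```text
t: 23.58
tcp_pos: [665.9, -86.8, 97.5]
tool_rot: [[0.971, -0.238, 0.001], [-0.238, -0.971, -0.0], [0.001, -0.0, -1.0]]
contact_force: [-2.4, 1.0, 0.4]
width: 0.5
gripper_force: 0.7
```

Request:
apply_moves([
  [0,0,0,0.3,0,0,-1],
  [0,0,0,0.3,0,0,-1],
  [0,0,0,0.2,0,0,-1],
  [0,0,0,0,0,0,-1],
])

```text
t: 24.08
tcp_pos: [672.5, -88.4, 97.4]
tool_rot: [[0.971, -0.238, -0.001], [-0.238, -0.971, -0.0], [-0.001, 0.0, -1.0]]
contact_force: [-2.1, 0.1, 2.2]
width: 1.0
gripper_force: 1.4
```

Request:
apply_moves([
  [0,0,0,0.2,0,0,-1],
  [0,0,0,0.2,0,0,-1],
  [0,0,0,0,0,0,-1],
])

```text
t: 24.45
tcp_pos: [673.3, -88.7, 96.8]
tool_rot: [[0.971, -0.237, -0.008], [-0.237, -0.971, 0.001], [-0.008, 0.001, -1.0]]
contact_force: [-11.1, 1.8, 5.1]
width: 0.5
gripper_force: 5.7
```

The bar has reached its stop: 11 N with no further motion. I'll retreat and check.

Request:
apply_moves([
  [0,0,0,-1,0,0,-1],
  [0,0,0,-2.5,0,-2.5,-1],
  [0,0,0,-4.5,0,-2.8,-1],
  [0,0,0,-4.5,0,0,-1],
  [0,0,0,-4.5,0,0,-1],
  [0,0,0,-4.8,0,0,-1],
  [0,0,0,0,0,0,-1],
  [0,0,0,0,0,0,-1],
])

```text
t: 25.45
tcp_pos: [466.3, -38.1, 151.2]
tool_rot: [[0.971, -0.238, 0.004], [-0.238, -0.971, -0.001], [0.004, 0.001, -1.0]]
contact_force: [0.6, 0.6, 0.4]
width: 0.5
gripper_force: 0.0
```

```bash
python3 - <<'E'
from h import *
f=report((0,512,0,228)); cv2.imwrite("pics/w7.png",f["img"])
t=ctrl.grab_frame("top"); cv2.imwrite("pics/top7.png",cv2.resize(t["img"][80:230,180:360],None,fx=4,fy=4,interpolation=cv2.INTER_CUBIC))
t0=cv2.imread("pics/top0.png"); d=cv2.absdiff(t0,t["img"]).max(2)
print([(n,int((d[a:b,c:e]>40).sum())) for n,a,b,c,e in(("ear",95,165,65,130),("tin",180,220,88,132),("snips",158,220,384,412),("green1",148,185,155,190))])
E
```

```text
t 25.45 tcp fr [-92.4   0.3] z 151.2 yaw 0.06 F [0.6 0.6 0.4]
red [177.  93.] fr [ 0.2 75. ] [64.3 63.4] 90.1
yellow [257.  93.] fr [0.8 1.1] [65.1 64.3] 90.1
blue [338.  93.] fr [  1.  -74.6] [63.3 62.5] 90.1
blue [388.  61.] fr [  24.5 -119.2] [ 21.7 108.7] 95.3
blue [127.  62.] fr [ 23.4 119.7] [ 22.2 109.2] 85.9
brown [258.  44.] fr [43.3  0.3] [215.   16.6] 90.6
[('ear', 0), ('tin', 0), ('snips', 0), ('green1', 0)]
```

View pics/w7.png

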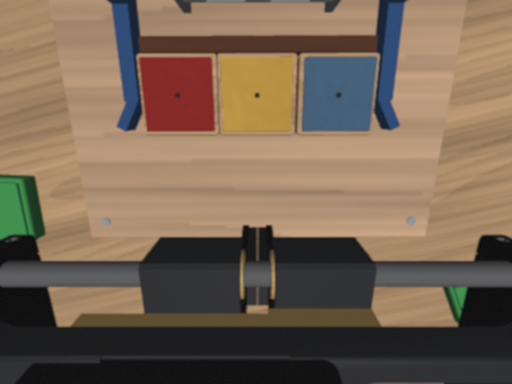

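The row is square and flush, at (177,93), (257,93) and (338,93), with the jaws drawn in. The tin, snips and ear defenders are unmoved, and the robot is clear, so I'm handing in.

```bash
python3 -c "
from bench import ctrl
print(ctrl.job_done())"
```

```text
the job is handed in; nothing more can be done
None
```

The job is handed in: the three blocks are in a row flush against the fence between the jaws (a last gap of about 2 mm between yellow and blue), the bar is pushed over to its stop, and the tin, snips and ear defenders have not moved.

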